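# Free a shoe last from the two-button toe clamp

### The arm

A 6-joint arm with a two-finger parallel gripper is mounted at the origin on the work surface. World frame = base frame: x ahead of the robot, y to its left, z up, the work surface at z = 0. Lengths are in m, angles in degrees, forces in N, time in s.
With the tool pointing down it reaches from about 0.35 to 0.875 m from the base axis. Payload 4.2 kg.
Tool frame: the origin (TCP) lies on the mounting face of the last link; the fingertips stand 182 mm ahead of it and the grasp point (between the pads) lies 164 mm ahead of it; z points along the fingers, y is the line along which they close (so a half turn about z gives the same grasp; the last joint's range is limited). The gripper opens to 87 mm and grips with 3 to 60 N. Pads are 19 mm wide; open, the fingers measure 117 mm over their backs; the gripper's body (75 mm by 190 mm) begins 51 mm behind the grasp point.
Start: joints at [-50.329, 22.042, 0.453, 0, -68.411, -14.817], TCP at [0.263, -0.567, 0.405] pointing down, gripper open.
Joint ranges: [-179.83, 179.83], [-69.29, 118.12], [-61.27, 80.66], [-181.25, 117.63], [-171.15, -9.14], [-177.46, 177.46]. Speed limits (degrees/s): [159.86, 159.86, 180, 180, 180, 180].

### API

Orientations are given as [roll, pitch, yaw] about the fixed x, y, z axes, in that order (R = Rz(yaw) Ry(pitch) Rx(roll)).
In Python, from rig import manip gives the robot as it stands.
- The arm moves only by the shell command python3 -m crank 'ROWS' [FORCE]. ROWS is JSON, a list of rows, each a list of 7 numbers: the opening, from 0 (shut) to 1 (fully open), then the shift along the tool's x, y, z in mm, then the turn, a rotation vector about the tool's x, y, z in rad. A call has 1 to 20 rows; each row is the pose to reach, as a shift and turn from the pose commanded when the call began, along the tool's axes at that moment; what a row does not reach only later rows make up. A row lasts 1/10 s, in which the tool goes at most 50 mm and 8.59 degrees, less where a joint would pass 70% of its speed; a pose out of reach is approached as far as the arm can. A call with a gripper value outside its range is refused whole. The fingers move at their own pace and stop on an object; FORCE is the grip in N (left out, the last holds). Time passes only in rows, so rows that repeat a pose let the fingers close. It gives the time, the measured TCP pose, the force, the opening and the grip force at its end, in the units of the state.
- manip.get_obs(): the state, without advancing time (a new reading comes with each control period).
- manip.get_image(name): name is "scene" or "top" or "wrist"; returns the picture (480x640x3 uint8, red, green, blue); there is no depth.
- manip.camera_info(name): a dict with "fx", "fy", "cx", "cy" (pixels), "k1" (the pictures are not rectified: a ray, as slopes to the right and down, at radius r is drawn at 1 + k1 r^2 times it, then the intrinsics apply), "R" (3x3) and "t" (3): a world point X has camera coordinates R X + t. Camera axes: x right, y down, z forward; pixel columns grow to the right and rows downward; lengths in m; the calibration is good to about 2 mm. A picture is of the moment at which its call begins: read the wrist's pose just before it. camera_info takes no time and is no camera call; for the wrist camera it gives the pose at the moment of the call.
- manip.close_job(): hands the job in; it is judged then, once.
The state is a dict: "t": time; "q": joint angles; "qvel": joint speeds; "effort": joint torques, N m; "position": TCP position; "eef_rot": TCP orientation; "force": force on the tool from outside, world axes, zero at the start; "ft_torque": the same for the moment, N m; "width": finger opening in m; "grip_force": force on a finger pad.
Only numpy, scipy, OpenCV 4.12 (cv2) and the standard library are available. Lean on these libraries where they do the work, as an engineer would, in place of code of your own. Each camera call takes 0.05 s, during which the arm holds its last target. There are 200 camera calls.

### The job

Release the shoe last from the bench clamp: with the two fingertips press the clamp's two round buttons fully down together, and keep both down in one go until the toe jaw has drawn all the way back from the last; then let both buttons come up and move clear. Do not press the square key beside them, and do not pick up or shift the last or anything else lying about.

Things in the scene. Friction and masses are not known exactly. Their poses are not given: they have to be found in the camera images.
- clamp: grey bench clamp fixed to the table. Origin on the table, below the middle between the two round buttons; z up, y along the row of buttons (towards the square key, to the robot's left), x away from the robot across the last. Steel base plate 255 x 420 mm, 12 mm thick (x -60 to 195 mm, y -215 to 205 mm)
- console (a point): centre of the flat top of the clamp's console, 62 mm above the table, at x 13, y 28 mm of the clamp; axes as the clamp. The console is a grey box 110 mm (x) by 185 mm (y) carrying the row of two round buttons and the square key. The last and the jaw stand behind it at clamp x 83 to 167 mm, at most 100 mm high; a tin and a jar stand at its ends
- release_l_top (a point): centre of the top face of the left (middle of the row) round black button: a flat cap 26 mm in diameter standing 18 mm proud, its top 80 mm above the table, at x 0, y +28 mm of the clamp; the steel collar round it is 40 mm across and 4 mm high. It moves with the button
- release_r_top (a point): the same for the right round button, at x 0, y -28 mm of the clamp: the two centres are 56 mm apart, with 30 mm free between the caps
- release_l (a joint): how far the left round button is pressed, m: 0 up, 0.008 fully down. Spring: about 3 N to start it, 6 N fully down, per button; it comes up by itself
- release_r (a joint): the same for the right round button
- square_key (a joint): how far the square key is pressed, m: 0 up, 0.008 down, about 3 to 6 N. It is a 26 mm square black cap in the same row, at y +88 mm of the clamp (60 mm to the left of the left round button), the same height as the round ones. It must stay up
- jaw (a joint): travel of the toe jaw, m: 0 at the start (at the toe of the last), 0.060 all the way back at its stop. A spring drives it and a damper slows it to 15 to 20 mm/s, so the whole way takes about 3 to 4 s; it moves only while both round buttons are pressed more than about 3 mm; if either is let up it catches on a rack tooth within 8 mm
- jaw_top (a point): centre of the top of the toe jaw, a grey upright block 80 mm wide and 22 mm thick, 75 mm above the table; it slides towards the clamp's -y, away from the last
- clamped_last: yellow plastic shoe last, 240 x 84 x 88 mm, standing on the base plate between the toe jaw (-y) and the heel stop (+y); origin at the middle of its underside, z up, toe towards -y. Stays where it stands
- glue_tin: red-banded round tin, 60 mm across, 75 mm high, standing on the clamp's base plate 155 mm to the right of the round buttons; origin at the centre of its underside. Leave alone
- tack_jar: small jar, 40 mm across, 50 mm high, on the base plate about 163 mm to the left of the round buttons; origin at the centre of its underside. Leave alone
- hammer: hammer with wooden handle, 240 mm long, 26 mm thick (its head lies up to 40 mm high), lying on the table on the robot's side of the clamp; origin under its middle. Leave alone
- spare_last: loose yellow shoe last like the clamped one, lying to one side on the table; origin under its middle. Leave alone
- cork_block: cork sanding block 110 x 60 x 35 mm to one side on the table; origin at the centre of its underside. Leave alone
- heel_stack: black rubber heel block, about 95 x 60 x 24 mm, to one side on the table; origin under its square part. Leave alone
- brush: flat brush with a wooden handle, 200 mm long, lying to one side on the table; origin under its middle. Leave alone

How it is judged:
By the outcome, as a careful person would: the job done as asked, in the order asked, and still so for the second after the job is handed in, with the robot touching nothing.
It also fails if it takes over 38 s, if anything falls off the work surface, if the arm or the gripper's body presses on something with over 40 N, if the wrist force passes 120 N, or if a joint passes its speed limit or range.

## Working session

There is one attempt and no reset: what is moved stays moved. The work goes in short steps, Python scripts to look and compute and a shell command to move; the robot and the scene stay as the last step left them, time stands still between calls to the robot, and variables do not carry over. Pictures are saved under pics/ and viewed, at most 10 in all, crops included, and the job is handed in when it is done.

```bash
mkdir -p pics; ls; python3 - <<'E'
from rig import manip
import cv2
o=manip.get_obs();print(o['t'],o['position'],o['eef_rot'],o['width'])
for n in("scene","top"):
    cv2.imwrite(f"pics/{n}0.png",manip.get_image(n)[:,:,::-1]);print(manip.camera_info(n))
E
```

```text
pics
0.0 [ 0.26264901 -0.56691208  0.40365516] [ 1.79875559e+02 -5.38254404e-03 -1.55154964e+02] 0.08696832514893023
{'fx': 535.206789568119, 'fy': 535.206789568119, 'cx': 322.9476637746567, 'cy': 240.71434712031655, 'k1': -0.00834056449478862, 'R': array([[-0.68956489,  0.72420334, -0.00545735],
       [ 0.51566902,  0.48568582, -0.70582912],
       [-0.50851325, -0.48952917, -0.70836112]]), 't': array([ 0.38034731, -0.2333321 ,  2.05469776])}
{'fx': 456.4229454424087, 'fy': 456.4229454424087, 'cx': 314.43276224410516, 'cy': 236.08753530625455, 'k1': 0.03542799736789318, 'R': array([[ 0.01183258, -0.99982886,  0.01422097],
       [-0.990153  , -0.01369963, -0.13931746],
       [ 0.13948844, -0.01243245, -0.99014565]]), 't': array([0.00731095, 0.58071819, 1.24838228])}
```

View pics/top0.png

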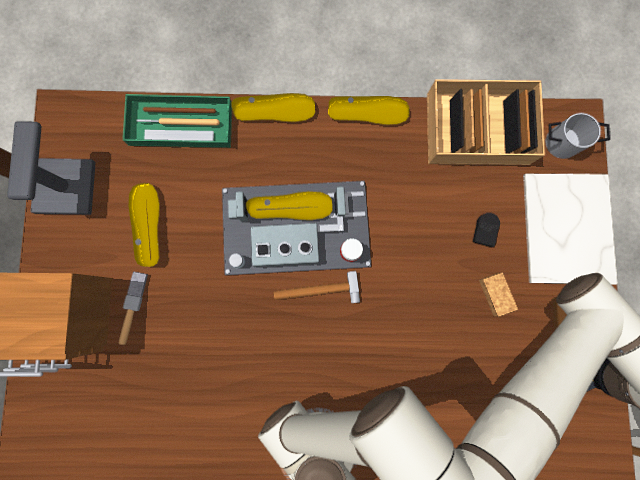

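View pics/scene0.png

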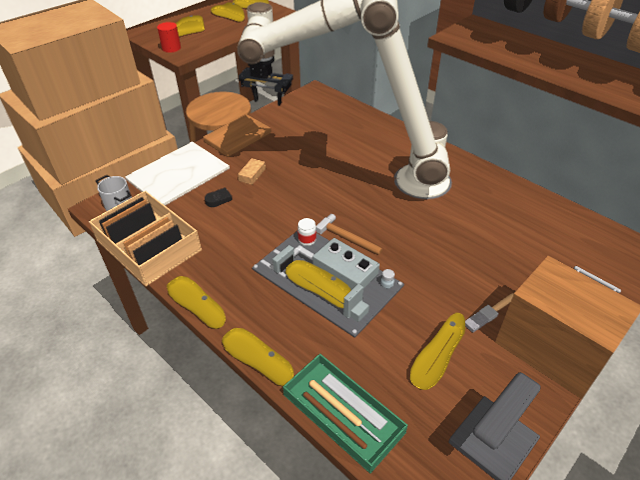

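The top view shows the round buttons near (285,248) and (305,248), and the square key near (263,250). The clamp is turned slightly, and the tin sits at (352,250).

```bash
cat > h.py <<'E'
import numpy as np, cv2
from rig import manip
from scipy.spatial.transform import Rotation as Rn
def ray(ci,uv,z):
    d=np.array([(uv[0]-ci['cx'])/ci['fx'],(uv[1]-ci['cy'])/ci['fy']]);u=d.copy()
    for _ in range(10): u=d/(1+ci['k1']*(u@u))
    R=np.array(ci['R']);c=-R.T@ci['t'];v=R.T@np.array([*u,1]);return c+v*(z-c[2])/v[2]
def blobs(img,box,thr=60,amin=30,amax=1e9):
    x0,y0,x1,y1=box;m=(img[y0:y1,x0:x1].max(2)<thr).astype(np.uint8)
    n,_,s,c=cv2.connectedComponentsWithStats(m)
    return [(c[i]+[x0,y0],s[i].tolist()) for i in range(1,n) if amin<s[i][4]<amax]
def goto(target,yaw):
    "rows' shift (mm, tool axes) and turn to a TCP target, tool down, from the measured pose"
    o=manip.get_obs();R0=Rn.from_euler('xyz',o['eef_rot'],degrees=True)
    sh=R0.inv().apply(np.array(target)-o['position'])*1e3
    tu=(R0.inv()*Rn.from_euler('xyz',[180,0,yaw],degrees=True)).as_rotvec()
    return sh.round(1),tu.round(4)
E
python3 - <<'E'
from h import *
for n,box in(("top",(245,225,322,265)),("scene",(315,230,385,280))):
    im=cv2.imread(f"pics/{n}0.png");ci=manip.camera_info(n)
    for c,s in blobs(im,box,amin=15): print(n,c.round(1),s,ray(ci,c,.08).round(4))
E
```

```text
top [284.4 248.1] [35, 19, 9, 9, 52] [0.5409 0.0966 0.08  ]
top [304.6 247. ] [56, 18, 9, 9, 57] [0.5446 0.0417 0.08  ]
top [262.5 249.2] [13, 20, 10, 10, 70] [0.5371 0.156  0.08  ]
scene [334.1 246.7] [16, 13, 7, 8, 44] [0.5517 0.0496 0.08  ]
scene [348.1 254.7] [30, 21, 7, 8, 44] [0.5474 0.105  0.08  ]
scene [363.4 263.6] [44, 29, 10, 10, 60] [0.5434 0.1642 0.08  ]
```

Both views agree: the spacings come out at 55 mm and 59.5 mm, and the clamp yaw is about 4°. I'll go above the middle at (0.546, 0.073).

```bash
python3 -c "
from h import *
print(goto([.546,.073,.36],-175.8))"
```

```text
(array([-526. ,  461.5,   44.6]), array([ 0.0019, -0.0005,  0.3604]))
```

```bash
python3 -m crank '[[0.47,-15,13,0,0,0,0.01],[0.47,-45,40,0,0,0,0.03],[0.47,-80,70,5,0,0,0.05],[0.47,-115,101,9,0,0,0.08],[0.47,-150,132,12,0,0,0.1],[0.47,-185,162,15,0,0,0.13],[0.47,-220,193,18,0,0,0.15],[0.47,-255,224,21,0,0,0.17],[0.47,-290,254,24,0,0,0.2],[0.47,-325,285,27,0,0,0.22],[0.47,-360,316,30,0,0,0.25],[0.47,-395,347,33,0,0,0.27],[0.47,-430,377,36,0,0,0.3],[0.47,-465,408,39,0,0,0.32],[0.47,-495,434,42,0,0,0.34],[0.47,-515,452,44,0,0,0.355],[0.47,-526,461.5,44.5,0.002,0,0.36],[0.47,-526,461.5,44.5,0.002,0,0.36],[0.47,-526,461.5,44.5,0.002,0,0.36]]'
python3 - <<'E'
from h import *
o=manip.get_obs();ci=manip.camera_info("wrist");im=manip.get_image("wrist")[:,:,::-1]
cv2.imwrite("pics/w1.png",im);print(o['t'],o['position'],o['eef_rot'],o['width'],o['force'])
np.save("w1.npy",np.array([ci],dtype=object),allow_pickle=True)
for c,s in blobs(im,(0,0,640,480),amin=300): print(c.round(1),s,ray(ci,c,.08).round(4))
E
```

```text
t: 2.0
position: [0.5457, 0.0722, 0.36]
eef_rot: [-179.9, -0.0, -175.8]
force: [0.7, -1.5, -0.5]
width: 0.041
grip_force: 0.0
2.0 [0.54565249 0.07223285 0.35996904] [-1.79869862e+02 -4.71009348e-02 -1.75780206e+02] 0.04099726895657894 [ 0.67912777 -1.46110188 -0.46438887]
[280.3 234.5] [263, 217, 36, 36, 1003] [0.543  0.0451 0.08  ]
[435.6 227.6] [424, 217, 41, 36, 326] [0.5302 0.1509 0.08  ]
[255.8 304.6] [226, 279, 48, 44, 1318] [0.597  0.0298 0.08  ]
[384.4 304.7] [366, 279, 51, 44, 1320] [0.5902 0.1227 0.08  ]
[  8.7 304.3] [0, 286, 22, 35, 614] [ 0.612  -0.1553  0.08  ]
[631.  304.4] [619, 286, 21, 35, 566] [0.5775 0.3068 0.08  ]
[270.9 416.8] [0, 289, 640, 191, 63094] [0.6946 0.0443 0.08  ]
[494.1 341.1] [378, 289, 208, 104, 13488] [0.6142 0.209  0.08  ]
```

View pics/w1.png

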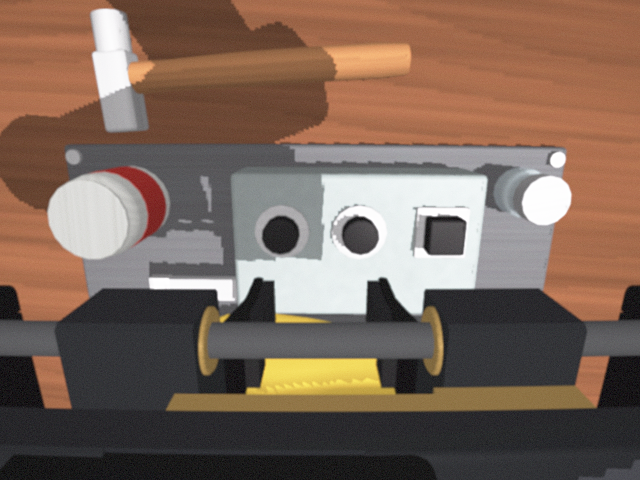

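The wrist view shows the right button at about (280,234), the left one at about (361,234) and the square key at (445,235). The fingertips are at (263,281) and (378,281), and the last is behind the console.

```bash
python3 - <<'E'
from h import *
ci=manip.camera_info("wrist");im=cv2.imread("pics/w1.png")
print("cam",-np.array(ci['R']).T@ci['t'])
for t in(70,85,100):
  for c,s in blobs(im,(335,205,475,260),t,200): print(t,c.round(1),s,ray(ci,c,.08).round(4))
print(ray(ci,(280.3,234.5),.08))
cv2.imwrite("pics/w1c.png",cv2.resize(im[200:300,240:480],None,fx=3.3,fy=3.3,interpolation=cv2.INTER_CUBIC))
E
```

```text
cam [0.46950651 0.06728053 0.34006378]
70 [353.9 235.4] [8, 12, 31, 36, 425] [0.54   0.0952 0.08  ]
70 [435.6 228.2] [89, 12, 41, 37, 371] [0.5308 0.1506 0.08  ]
85 [358.8 235. ] [7, 12, 36, 37, 950] [0.5395 0.0986 0.08  ]
85 [441.2 236.6] [89, 12, 41, 37, 936] [0.5364 0.1555 0.08  ]
100 [359.3 234.7] [7, 11, 36, 38, 1029] [0.5392 0.0989 0.08  ]
100 [444.  234.8] [89, 11, 42, 38, 1448] [0.535  0.1572 0.08  ]
[0.54308596 0.0446969  0.08      ]
```

View pics/w1c.png

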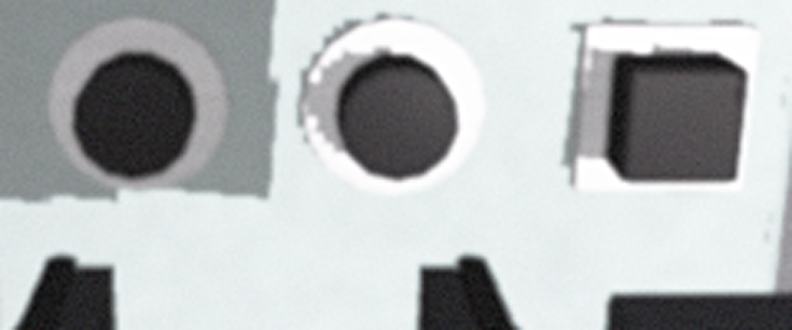

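```bash
python3 - <<'E'
from h import *
ci=manip.camera_info("wrist")
for p in((258,279),(274,281),(367,281),(387,279)): print(ray(ci,p,.178).round(4))
l,r=ray(ci,(360.9,235.7),.08),ray(ci,(280.6,235.5),.08);print(l,r,np.linalg.norm(l-r),(l+r)/2,ray(ci,(447.3,237),.08))
print(goto([.543,.0725,.268],-176))
E
```

```text
[0.5365 0.0443 0.178 ]
[0.5369 0.0514 0.178 ]
[0.5339 0.0925 0.178 ]
[0.5323 0.1013 0.178 ]
[0.53986048 0.10002679 0.08      ] [0.54378385 0.04493523 0.08      ] 0.05523109122259365 [0.54182216 0.07248101 0.08      ] [0.53638146 0.15973303 0.08      ]
(array([ 2.4,  1.1, 92.2]), array([-0.0022, -0.0005,  0.0032]))
```

The fingertips look about 8 mm thick, so an opening of about 46 mm centres them on the caps. Next I'll descend to just above the caps.

```bash
python3 -m crank '[[0.53,1,0,8,0,0,0],[0.53,2,1,25,0,0,0.003],[0.53,2.5,1,45,-0.002,0,0.003],[0.53,2.5,1,65,-0.002,0,0.003],[0.53,2.5,1,80,-0.002,0,0.003],[0.53,2.5,1,88,-0.002,0,0.003],[0.53,2.5,1,90,-0.002,0,0.003],[0.53,2.5,1,90,-0.002,0,0.003]]'
python3 - <<'E'
from h import *
im=manip.get_image("wrist")[:,:,::-1];cv2.imwrite("pics/w2.png",im)
cv2.imwrite("pics/s2.png",cv2.resize(manip.get_image("scene")[190:330,240:420,::-1],None,fx=4,fy=4,interpolation=cv2.INTER_CUBIC))
E
```

```text
t: 2.85
position: [0.5436, 0.073, 0.2704]
eef_rot: [-180.0, 0.0, -176.0]
force: [0.3, -0.9, 0.4]
width: 0.0461
grip_force: 0.0
```

View pics/w2.png

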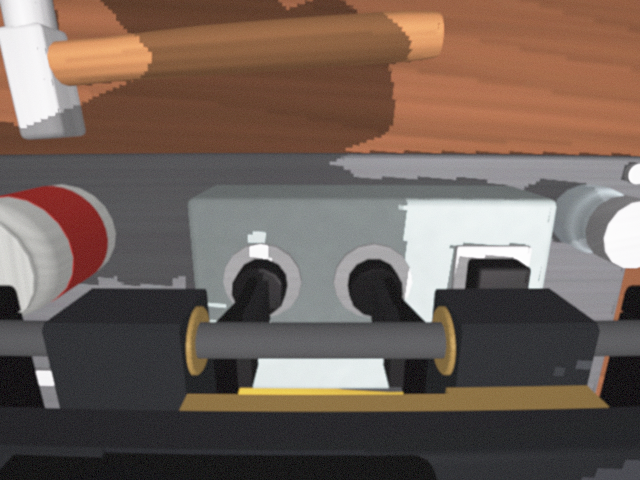

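View pics/s2.png

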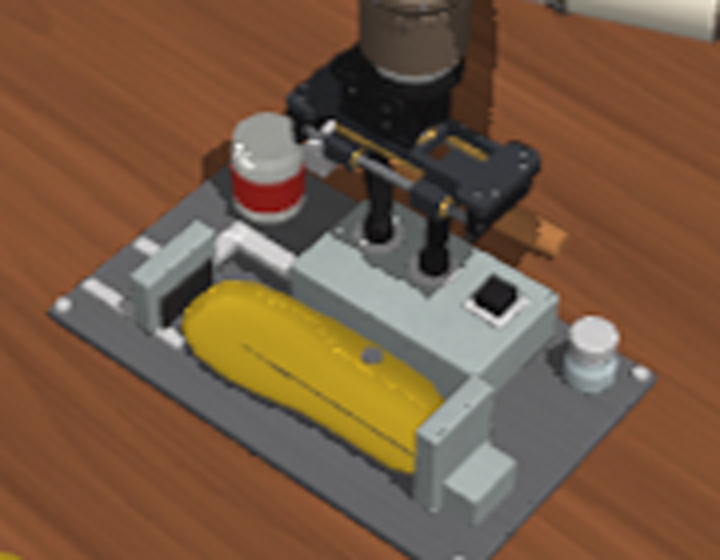

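Both fingertips sit directly over their round caps (wrist view: caps at (260,285) and (374,285)), and the square key is well clear. Now I'll press, slowly.

```bash
python3 -m crank '[[0.53,0,0,3,0,0,0],[0.53,0,0,6,0,0,0],[0.53,0,0,9,0,0,0],[0.53,0,0,12,0,0,0],[0.53,0,0,15,0,0,0],[0.53,0,0,17,0,0,0],[0.53,0,0,17.5,0,0,0],[0.53,0,0,17.5,0,0,0]]'
```

```text
t: 3.75
position: [0.5435, 0.0735, 0.2546]
eef_rot: [-180.0, 0.1, -175.9]
force: [-4.5, 0.5, 11.9]
width: 0.0458
grip_force: 5.8
```

```bash
python3 -m crank '[[0.53,0,0,1,0,0,0],[0.53,0,0,1.5,0,0,0],[0.53,0,0,1.5,0,0,0],[0.53,0,0,1.5,0,0,0],[0.53,0,0,1.5,0,0,0],[0.53,0,0,1.5,0,0,0],[0.53,0,0,1.5,0,0,0],[0.53,0,0,1.5,0,0,0],[0.53,0,0,1.5,0,0,0],[0.53,0,0,1.5,0,0,0]]'
python3 - <<'E'
from h import *
cv2.imwrite("pics/s3.png",cv2.resize(manip.get_image("scene")[190:330,240:420,::-1],None,fx=4,fy=4,interpolation=cv2.INTER_CUBIC))
E
```

```text
t: 4.75
position: [0.5435, 0.0736, 0.2545]
eef_rot: [-180.0, 0.1, -175.9]
force: [-7.4, 0.0, 20.1]
width: 0.0462
grip_force: 9.7
```

View pics/s3.png

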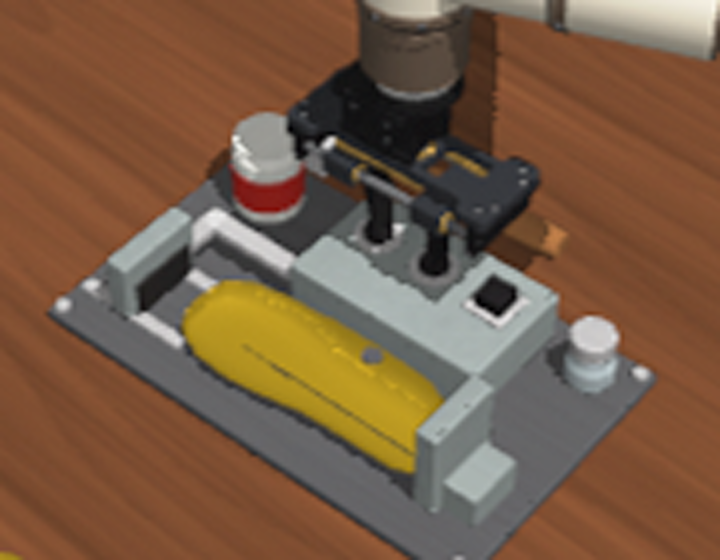

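The toe jaw has drawn back from the last, its corner moving from about (210,225) to (188,212). Force rises with no further travel, so the buttons are at their stops. I'll hold on for the remaining travel.

```bash
H='';python3 -m crank '[[0.53,0,0,0,0,0,0],[0.53,0,0,0,0,0,0],[0.53,0,0,0,0,0,0],[0.53,0,0,0,0,0,0],[0.53,0,0,0,0,0,0],[0.53,0,0,0,0,0,0],[0.53,0,0,0,0,0,0],[0.53,0,0,0,0,0,0],[0.53,0,0,0,0,0,0],[0.53,0,0,0,0,0,0],[0.53,0,0,0,0,0,0],[0.53,0,0,0,0,0,0],[0.53,0,0,0,0,0,0],[0.53,0,0,0,0,0,0],[0.53,0,0,0,0,0,0],[0.53,0,0,0,0,0,0],[0.53,0,0,0,0,0,0],[0.53,0,0,0,0,0,0],[0.53,0,0,0,0,0,0],[0.53,0,0,0,0,0,0]]'
python3 -m crank '[[0.53,0,0,0,0,0,0],[0.53,0,0,0,0,0,0],[0.53,0,0,0,0,0,0],[0.53,0,0,0,0,0,0],[0.53,0,0,0,0,0,0],[0.53,0,0,0,0,0,0],[0.53,0,0,0,0,0,0],[0.53,0,0,0,0,0,0],[0.53,0,0,0,0,0,0],[0.53,0,0,0,0,0,0],[0.53,0,0,0,0,0,0],[0.53,0,0,0,0,0,0]]'
python3 - <<'E'
from h import *
a=manip.get_image("scene");cv2.imwrite("pics/s4.png",cv2.resize(a[190:330,240:420,::-1],None,fx=4,fy=4,interpolation=cv2.INTER_CUBIC)); np.save("a.npy",a)
E
```

```text
t: 6.8
position: [0.5435, 0.0736, 0.2545]
eef_rot: [-180.0, 0.1, -175.9]
force: [-7.6, 0.9, 18.9]
width: 0.0464
grip_force: 9.7
t: 8.0
position: [0.5435, 0.0736, 0.2545]
eef_rot: [-180.0, 0.1, -175.9]
force: [-6.9, 1.0, 19.5]
width: 0.0459
grip_force: 9.7
```

```bash
python3 -m crank '[[0.53,0,0,0,0,0,0],[0.53,0,0,0,0,0,0],[0.53,0,0,0,0,0,0],[0.53,0,0,0,0,0,0],[0.53,0,0,0,0,0,0],[0.53,0,0,0,0,0,0],[0.53,0,0,0,0,0,0],[0.53,0,0,0,0,0,0],[0.53,0,0,0,0,0,0],[0.53,0,0,0,0,0,0]]'
python3 - <<'E'
from h import *
b=manip.get_image("scene").astype(int);a=np.load("a.npy").astype(int)
print("jaw region change between frames 1 s apart",abs(a-b)[225:275,255:310].max())
E
```

```text
t: 9.05
position: [0.5435, 0.0736, 0.2545]
eef_rot: [-180.0, 0.1, -175.9]
force: [-6.8, 1.5, 19.0]
width: 0.046
grip_force: 9.7
jaw region change between frames 1 s apart 4
```

View pics/s4.png

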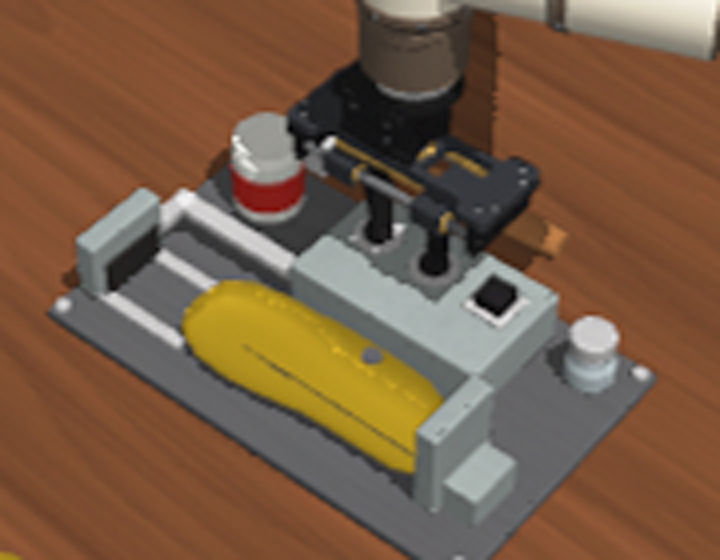

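The jaw now stands still at the plate's edge. Its corner has moved about (55,33) px, the same as the 56 mm button spacing in this view, so it has travelled about 60 mm. Time to lift clear.

```bash
python3 -m crank '[[0.53,0,0,-4,0,0,0],[0.53,0,0,-9,0,0,0],[0.53,0,0,-15,0,0,0],[0.53,0,0,-25,0,0,0],[0.53,0,0,-45,0,0,0],[0.53,0,0,-70,0,0,0],[0.53,0,0,-100,0,0,0],[0.53,0,0,-125,0,0,0],[0.53,0,0,-140,0,0,0],[0.53,0,0,-145,0,0,0],[0.53,0,0,-145,0,0,0],[0.53,0,0,-145,0,0,0]]'
python3 - <<'E'
from h import *
cv2.imwrite("pics/s5.png",cv2.resize(manip.get_image("scene")[190:330,240:420,::-1],None,fx=4,fy=4,interpolation=cv2.INTER_CUBIC))
E
```

```text
t: 10.3
position: [0.5432, 0.0733, 0.3951]
eef_rot: [-180.0, -0.1, -176.0]
force: [0.8, -0.1, -0.5]
width: 0.0459
grip_force: 0.0
```

View pics/s5.png

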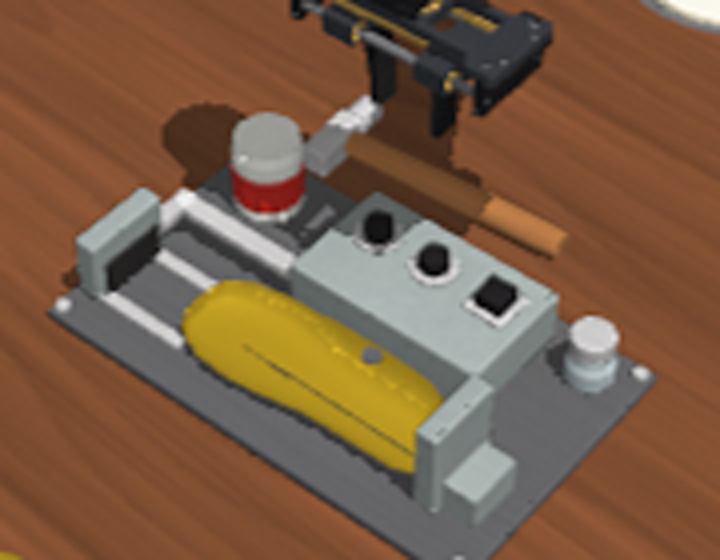

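Both round buttons are up again, the jaw is still fully back, nothing else in view has moved, and the gripper is clear.

```bash
python3 -c "
from rig import manip
print(manip.close_job())"
```

```text
the job is handed in; nothing more can be done
None
```

The shoe last is released: I held both round buttons fully down until the toe jaw stopped, about 60 mm back, then let them come up and lifted the gripper clear; the square key wasn't touched, nothing in view shifted, and I handed the job in at about 10 s.

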